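Shift the shaker's gear lever into the green slot

TASK

Change the gear of the bench shaker: with closed fingertips, push its black-knobbed selector lever through the H-gate, out of the middle column, along the cross slot and fully home into the slot marked by the green tag, then leave it there. Only push the lever, gently: do not grip it, and do not shift it into the slots of the red, yellow or blue tags on the way. Leave the cups, bottles and beaker standing where they are.

Things in the scene. Friction and masses are not known exactly. Their poses are not given: they have to be found in the camera images.
- shaker: Blue orbital shaker fixed to the bench; housing x from -80 to +280 mm, y +-160 mm, deck 100 mm high. Origin on the bench right under the centre of the H-gate; x axis from the gate towards the steel shaking platform at its back (x +100 to +270 mm, top 121 mm high, two flasks clamped on it, 206 mm high, at x 190, y +-75 mm), z up.
- gate (a point): Centre of the H-gate, on the top face of its grey plate (112 mm along the shaker's x, 132 mm along y), 110 mm above the bench. Slots 16 mm wide: one cross slot along y at x = 0 (neutral) joins three columns along x at y = -40, 0 and +40 mm. Corners between slots are rounded, so a stem a few mm off neutral is guided in.
- lever: Selector lever, stem 10 mm thick along its z; origin on its pivot axis 30 mm above the bench. Tilts about the shaker's y up to 0.32 rad either way (slot ends) and slides along y 40 mm either way; 3 mm play. Starts anywhere along the middle column (y = 0). Friction keeps it where left: 1.5 N at the knob moves it along a column, 2 N along the cross slot; firm stop at slot ends.
- knob (a point): Centre of the black knob, an upright cylinder 26 mm in diameter and 39 mm long, 135 mm up the lever from the pivot. Upright, its centre is 165 mm and its top 185 mm above the bench. Fully home in a slot its centre stands 43 mm from neutral along the shaker's x (and 7 mm lower), straight above that slot's tag.
- green_tag: Green flat tag, 18 x 30 mm, 2 mm thick, on the gate plate just beyond the end of the slot to select. Origin at the centre of its underside. The four tags sit at x = +-43 mm, y = +-40 mm of the shaker's frame; which colour is at which corner varies.
- red_tag: Red flat tag, 18 x 30 mm, 2 mm thick, on the gate plate just beyond the end of one of the slots to keep out of. Origin at the centre of its underside. The four tags sit at x = +-43 mm, y = +-40 mm of the shaker's frame; which colour is at which corner varies.
- yellow_tag: Yellow flat tag, 18 x 30 mm, 2 mm thick, on the gate plate just beyond the end of one of the slots to keep out of. Origin at the centre of its underside. The four tags sit at x = +-43 mm, y = +-40 mm of the shaker's frame; which colour is at which corner varies.
- blue_tag: Blue flat tag, 18 x 30 mm, 2 mm thick, on the gate plate just beyond the end of one of the slots to keep out of. Origin at the centre of its underside. The four tags sit at x = +-43 mm, y = +-40 mm of the shaker's frame; which colour is at which corner varies.
- cup_red: White sample cup with a red cap, 36 mm in diameter, 45 mm tall, on the shaker's deck to the +y side of the gate. Loose, leave it standing. Origin at the centre of its underside.
- cup_green: White sample cup with a green cap, 36 mm in diameter, 45 mm tall, on the shaker's deck to the -y side of the gate. Loose, leave it standing. Origin at the centre of its underside.
- buffer_pink: Red buffer bottle with a white cap, 48 mm in diameter, 85 mm tall, on the bench to the +y side of the shaker. Loose, leave it standing. Origin at the centre of its underside.
- buffer_green: Green buffer bottle with a white cap, 48 mm in diameter, 85 mm tall, on the bench to the -y side of the shaker. Loose, leave it standing. Origin at the centre of its underside.
- beaker: Glass beaker, 64 mm in diameter, 80 mm tall, on the bench to the -y side of the shaker. Loose, leave it standing. Origin at the centre of its underside.
- reagent: Clear bottle with a blue cap, 60 mm in diameter, 120 mm tall, on the bench to the +y side of the shaker. Loose, leave it standing. Origin at the centre of its underside.
There are look-alikes about, which are no part of the job. Leave any orange or purple look-alike of the cup_green alone.

How it is judged:
At the end, for the whole second after the job is handed in: The knob rests above the green tag, within 10 mm horizontally (lever home in the green slot), the lever at rest; every loose bystander within 20 mm of where it began and upright (horizontal distance between knob and green_tag below 0.01 m and linear speed of lever below 0.01 m/s and angular speed of lever below 0.05 rad/s and distance of each of cup_red, cup_green, buffer_pink, buffer_green, beaker, reagent from where it was at the start of the episode below 0.02 m and angle between each of cup_red, cup_green, buffer_pink, buffer_green, beaker, reagent's own z axis and vertical below 0.2 rad); the robot touches nothing.
It fails at once if the lever is shifted more than half-way into the red slot (horizontal distance between knob and red_tag below 0.02 m).
It fails at once if the lever is shifted more than half-way into the yellow slot (horizontal distance between knob and yellow_tag below 0.02 m).
It fails at once if the lever is shifted more than half-way into the blue slot (horizontal distance between knob and blue_tag below 0.02 m).
It fails at once if the lever is gripped or forced (more than 35 N between robot and lever) (contact force between any of the fingers, the arm and lever above 35 N).
It fails at once if a cup, bottle or the beaker is lifted, carried, pushed more than 20 mm or tipped (distance of any of cup_red, cup_green, buffer_pink, buffer_green, beaker, reagent from where it was at the start of the episode above 0.02 m or angle between any of cup_red, cup_green, buffer_pink, buffer_green, beaker, reagent's own z axis and vertical above 0.35 rad).
It also fails if it takes over 64 s, if anything falls off the work surface, if the arm or the gripper's body presses on something with over 40 N, if the wrist force passes 120 N, or if a joint passes its speed limit or range.

ROBOT

A 6-joint arm with a two-finger parallel gripper is mounted at the origin on the work surface. World frame = base frame: x ahead of the robot, y to its left, z up, the work surface at z = 0. Lengths are in m, angles in rad, forces in N, time in s.
With the tool pointing down it reaches from about 0.35 to 0.975 m from the base axis. Payload 4.9 kg.
Tool frame: the origin (TCP) lies midway between the tips of the shut fingers; the grasp point (between the pads) lies 19 mm behind it (manip.hold_point_z is the distance from the TCP to the grasp point, in m); z points along the fingers, y is the line along which they close (so a half turn about z gives the same grasp; the last joint's range is limited). The gripper opens to 85 mm and grips with 20 to 120 N. Pads are 22 mm wide; open, the fingers measure 114 mm over their backs; the gripper's body (76 mm by 85 mm) begins 54 mm behind the grasp point. The pads swing forward as they close: fully open they stand 13 mm farther back than shut.
Start: joints at [0.988, 0.053, 1.613, -0, 1.476, -0.119], TCP at [0.28, 0.559, 0.231] pointing down, gripper open.
Joint ranges: [-3.01, 3.01], [-1.01, 2.22], [0.06, 2.58], [-1.02, 4.17], [0.09, 2.62], [-3.14, 3.14]. Speed limits (rad/s): [2.57, 2.57, 3.14, 3.14, 3.14, 3.14].

INTERFACE

Orientations are given as a unit quaternion [w, x, y, z].
In Python, from plant import manip gives the robot as it stands. The module is installed in compiled form; this text tells all that it offers.
- The arm moves only by the shell command python3 -m jog 'ROWS' [OPENING]. ROWS is JSON, one flat list of numbers, 6 for each row, row after row: the shift along the tool's x, y, z in units of 0.1 m (1.0 is 0.1 m), then the turn, a rotation vector about the tool's x, y, z in units of 180 degrees (1.0 is 180 degrees). A call has 1 to 8 rows; each row is the pose to reach, as a shift and turn from the pose commanded when the call began, along the tool's axes at that moment, turning the shorter way round; what a row does not reach only later rows make up. A row lasts 1/8 s, in which the tool goes at most 62.5 mm and 10.7 degrees, less where a joint would pass 70% of its speed; a pose out of reach is approached as far as the arm can. A call with a number of a shift or a turn outside -1 to 1 is refused whole. A call with a gripper value outside its range is refused whole. OPENING is the finger opening in mm, from 0 to 85.4, set as the call begins (- or left out, the last holds). The fingers move at their own pace and stop on an object; the grip force is fixed at half the most. Time passes only in rows, so rows that repeat a pose let the fingers close. It gives the time, the measured TCP pose, the force, the opening and the grip force at its end, in the units of the state.
- manip.state(): the state, without advancing time (a new reading comes with each control period).
- manip.grab_frame(name): name is "scene" or "top" or "wrist"; returns a dict with "img" (384x512x3 uint8, blue, green, red), "z_map" (384x512 float32, m along the optical axis (not along the pixel's ray), 0 where there is no reading), "fx", "fy", "cx", "cy" (pixels), "distortion" ([k1, k2, p1, p2, k3] as OpenCV has them; the pictures are not rectified), "xyz" and "attitude" of the camera in the world; the wrist camera has in their place "T_tool_cam" (4x4, takes a point from camera to tool coordinates, whose origin is the TCP and whose axes are the flange's). Camera axes: x right, y up, looking along -z (the intrinsics and any distortion apply to the point x, -y, -z); pixel columns grow to the right and rows downward; lengths in m; the calibration is good to about 2 mm. A picture is of the moment at which its call begins: read the wrist's pose just before it.
- manip.job_done(): hands the job in; it is judged then, once.
The state is a dict: "time": time; "joint_pos": joint angles; "joint_vel": joint speeds; "joint_efforts": joint torques, N m; "tool_pos": TCP position; "tool_rot": TCP orientation; "contact_force": force on the tool from outside, world axes, zero at the start; "ft_torque": the same for the moment, N m; "gripper_width": opening from 0.0 (shut) to 1.0 (fully open); "grasp_force": force on a finger pad.
Only numpy, scipy, OpenCV 4.12 (cv2) and the standard library are available. Lean on these libraries where they do the work, as an engineer would, in place of code of your own. Each camera call takes 0.05 s, during which the arm holds its last target. There are 200 camera calls.

## Working session

There is one attempt and no reset: what is moved stays moved. The work goes in short steps, Python scripts to look and compute and a shell command to move; the robot and the scene stay as the last step left them, time stands still between calls to the robot, and variables do not carry over. Pictures are saved under pics/ and viewed, at most 10 in all, crops included, and the job is handed in when it is done.

```bash
mkdir -p pics; cat > h.py <<'E'
import numpy as np, cv2, pickle
from scipy.spatial.transform import Rotation as R
from plant import manip
def rot(q): return R.from_quat([q[1],q[2],q[3],q[0]]).as_matrix()
def cam(f,st=None):
    if 'xyz' in f and f['xyz'] is not None: return rot(f['attitude']),np.array(f['xyz'])
    T=np.array(f['T_tool_cam']);Rt=rot(st['tool_rot'])
    return Rt@T[:3,:3],Rt@T[:3,3]+np.array(st['tool_pos'])
def rays(f,uv):
    K=np.array([[f['fx'],0,f['cx']],[0,f['fy'],f['cy']],[0,0,1.]])
    n=cv2.undistortPoints(np.array(uv,float).reshape(-1,1,2),K,np.array(f['distortion'],float))[:,0]
    return np.c_[n[:,0],-n[:,1],-np.ones(len(n))]
def plane(f,uv,z,st=None):
    Rm,p=cam(f,st);d=rays(f,uv)@Rm.T
    return p+d*((z-p[2])/d[:,2])[:,None]
def cloud(f,st=None):
    h,w=f['z_map'].shape;u,v=np.meshgrid(np.arange(w),np.arange(h))
    Rm,p=cam(f,st);d=rays(f,np.c_[u.ravel(),v.ravel()])
    return ((d*f['z_map'].reshape(-1,1))@Rm.T+p).reshape(h,w,3)
E
python3 - <<'E'
from h import *
st=manip.state();print(st)
for n in("scene","top"):
    f=manip.grab_frame(n);cv2.imwrite(f'pics/{n}0.png',f['img']);pickle.dump(f,open(n+'.pkl','wb'));print(n,f['xyz'],f['attitude'],f['fx'],f['distortion'])
E
```

```text
{'time': 0.0, 'joint_pos': array([ 9.88024166e-01,  5.33294569e-02,  1.61430206e+00,  2.30821200e-05,
        1.47598819e+00, -1.19000157e-01]), 'joint_vel': array([ 0.00232487, -0.00121492, -0.00264762,  0.00029401,  0.00042344,
        0.00078034]), 'joint_efforts': array([-1.84864402e-04, -3.93715024e+01, -3.70163620e+01, -1.52499656e-04,
        7.28278115e-03, -5.42493879e-06]), 'tool_pos': array([0.27922707, 0.558462  , 0.23007519]), 'tool_rot': array([-3.59167316e-04,  2.29814410e-01,  9.73233944e-01, -9.47820931e-04]), 'contact_force': array([ 0.01981709, -0.99878156, -0.95174206]), 'ft_torque': array([0.01793787, 0.0327216 , 0.00621718]), 'grasp_force': 0.0, 'gripper_width': 1.0027168481370994}
scene [ 0.91948995 -0.65416965  0.68544352] [0.86101413 0.44774099 0.12048425 0.20896463] 399.4131541345563 [-0.1304638  0.         0.         0.         0.       ]
top [0.48999421 0.06149361 1.13531473] [ 0.71241132  0.01533682 -0.02960635 -0.70096958] 421.91119476478724 [-0.02729658  0.          0.          0.          0.        ]
```

View pics/top0.png

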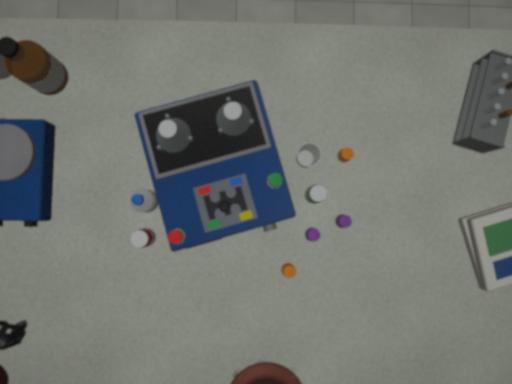

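View pics/scene0.png

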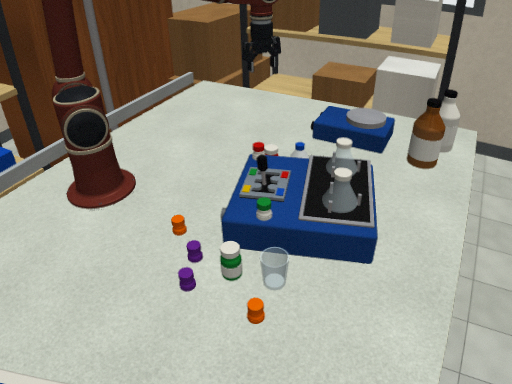

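Top view: green tag at (214,224), red (204,190), blue (236,182), yellow (246,216); the gate is centred near (225,203). In the scene view the black knob is at about (262,162). I'll measure these and enlarge the gate.

```bash
python3 - <<'E'
from h import *
f=pickle.load(open('top.pkl','rb'));img=f['img'];hsv=cv2.cvtColor(img,cv2.COLOR_BGR2HSV)
c=img[165:250,165:290];s=pickle.load(open('scene.pkl','rb'));c2=s['img'][135:225,220:320]
cv2.imwrite('pics/crop0.png',np.hstack([cv2.resize(c,(441,300),interpolation=2),cv2.resize(c2,(333,300),interpolation=2)]))
P={}
for n,(a,b) in dict(red=(0,8),yellow=(22,35),green=(50,80),blue=(95,118)).items():
    m=((hsv[...,0]>=a)&(hsv[...,0]<=b)&(hsv[...,1]>110)&(hsv[...,2]>(120 if n!='blue' else 150))).astype(np.uint8)
    k,_,S,C=cv2.connectedComponentsWithStats(m)
    for i in range(1,k):
        if 190<C[i][0]<258 and 175<C[i][1]<230 and S[i][4]>15: print(n,C[i],S[i][4],plane(f,[C[i]],.112)[0]);P[n]=plane(f,[C[i]],.112)[0][:2]
x=((P['red']+P['blue'])-(P['green']+P['yellow']))/2
g=sum(P.values())/4;yaw=np.arctan2(x[1],x[0]);print('gate',g,'yaw',yaw,np.linalg.norm(x))
cx=np.array([np.cos(yaw),np.sin(yaw)]);cy=np.array([-cx[1],cx[0]])
for n,p in P.items(): print(n,(p-g)@cx*1e3,(p-g)@cy*1e3)
for nm in('top','scene'):
    F=f if nm=='top' else s
    X=cloud(F);l=np.stack([(X[...,:2]-g)@cx,(X[...,:2]-g)@cy,X[...,2]],-1)
    m=(abs(l[...,0])<.075)&(abs(l[...,1])<.03)&(l[...,2]>.14)&(l[...,2]<.2)&(F['z_map']>0)
    v,u=np.nonzero(m);print(nm,m.sum(),np.median(l[m],0),l[m].min(0),l[m].max(0),u.mean(),v.mean())
    # bystanders on deck
    m=(l[...,0]>-.09)&(l[...,0]<.1)&(abs(l[...,1])>.07)&(abs(l[...,1])<.17)&(l[...,2]>.125)&(l[...,2]<.17)&(F['z_map']>0)
    for sg in(-1,1):
        mm=m&(l[...,1]*sg>0); print(' cup',sg,mm.sum(),np.median(l[mm],0) if mm.any() else '')
E
```

```text
red [204.07317073 190.1097561 ] 82 [0.54976601 0.16294591 0.112     ]
yellow [245.49425287 215.04597701] 87 [0.49099469 0.06150012 0.112     ]
green [213.26666667 224.28888889] 45 [0.4674966  0.13890699 0.112     ]Traceback (most recent call last):
  File "<stdin>", line 11, in <module>
KeyError: 'blue'
```

View pics/crop0.png

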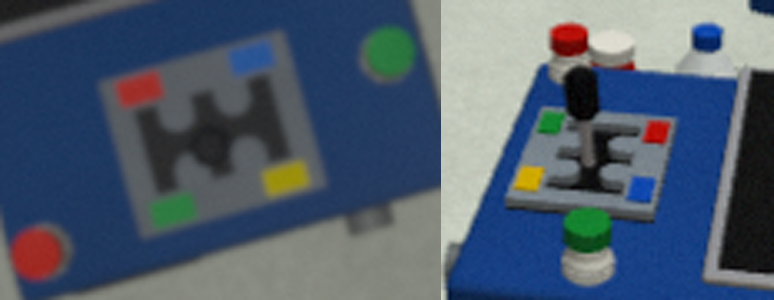

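Crop: the knob sits near mid-gate at top px ≈ (224.5,206); the green tag is the front-left one on the plate (214,224), not the green cup cap (275,180). I'll now locate the knob in the shaker's frame.

```bash
cat >> h.py <<'E'
P=dict(red=np.array([.54977,.16295]),yellow=np.array([.49099,.0615]),green=np.array([.4675,.13891]))
g=(P['red']+P['yellow'])/2;yaw=.289
cx=np.array([np.cos(yaw),np.sin(yaw)]);cy=np.array([-cx[1],cx[0]])
def loc(p): p=np.asarray(p);return np.stack([(p[...,:2]-g)@cx*1e3,(p[...,:2]-g)@cy*1e3,p[...,2]*1e3],-1)
def knob(F,st=None):
    X=loc(cloud(F,st));m=(abs(X[...,0])<65)&(abs(X[...,1])<62)&(X[...,2]>140)&(X[...,2]<200)&(F['z_map']>0)&(F['img'].max(-1)<75)
    if m.sum()<5: return None
    return m.sum(),np.median(X[m],0).round(1),X[m].min(0).round(),X[m].max(0).round()
def tool(st):
    Rt=rot(st['tool_rot']);e=Rt[:,1];return loc(st['tool_pos']).round(1),'yaw err tool y to shaker x deg',np.degrees(np.arctan2(e[1],e[0])-yaw).round(2),Rt[2,:2].round(3)
E
python3 - <<'E'
from h import *
for n in('top','scene'):
    F=pickle.load(open(n+'.pkl','rb'));print(n,knob(F))
F=pickle.load(open('top.pkl','rb'));print(loc(plane(F,[[224.5,206.1]],.185)))
S=pickle.load(open('scene.pkl','rb'));print(loc(plane(S,[[262,162]],.165)))
print({k:loc(np.append(v,.11)).round(1) for k,v in P.items()},g)
st=manip.state();print(tool(st))
t=np.append(g+cx*0+cy*-.040,.23);Rt=rot(st['tool_rot']);print('to (0,-40)',Rt.T@(t-st['tool_pos'])*10)
f=manip.grab_frame('scene');X=loc(cloud(f));print('scene knob region top z', np.nanmax(X[150:175,255:270,2]))
E
```

```text
top (np.int64(104), array([-10.2,  -0. , 184.1]), array([-23., -12., 164.]), array([  2.,  13., 190.]))
scene (np.int64(143), array([ -7.1, -10.6, 171.4]), array([-20., -17., 142.]), array([  3.,   6., 187.]))
[[-1.06105254e+01 -1.76372082e-01  1.85000000e+02]]
[[ -9.07741054   2.30114668 165.        ]]
{'red': array([ 42.6,  40.2, 110. ]), 'yellow': array([-42.6, -40.2, 110. ]), 'green': array([-43.1,  40.6, 110. ])} [0.52038  0.112225]
(array([-103.9,  496.5,  230.2]), 'yaw err tool y to shaker x deg', np.float64(46.87), array([ 0.   , -0.002]))
to (0,-40) [-4.42619831 -3.20478672  0.00669758]
scene knob region top z 187.0320890311577
```

```bash
python3 -m jog '[-0.9,-0.6,-0.2,0,0,0.26, -0.9,-0.6,-0.2,0,0,0.26, -0.9,-0.6,-0.2,0,0,0.26, -0.9,-0.6,-0.2,0,0,0.26, -0.9,-0.6,-0.2,0,0,0.26, -0.9,-0.6,-0.2,0,0,0.26, -0.9,-0.6,-0.2,0,0,0.26]' 0; python3 -c "
from h import *;print(tool(manip.state()))"
```

```text
time: 1.02
tool_pos: [0.3331, 0.465, 0.2511]
tool_rot: [-0.0, 0.597, 0.802, -0.0]
contact_force: [0.3, -0.3, -0.5]
gripper_width: 0.0
grasp_force: 0.0
(array([-78.9, 391.5, 251.1]), 'yaw err tool y to shaker x deg', np.float64(0.13), array([-0., -0.]))
```

Now along shaker −y (tool −x) to about (−62, 0).

```bash
for i in 1 2 3; do python3 -m jog '[-1,0,0,0,0,0, -1,0,0,0,0,0, -1,0,0,0,0,0]' >/dev/null; done; python3 -m jog '[-0.9,0.15,0,0,0,0, -0.9,0.15,0,0,0,0, -0.9,0.15,0,0,0,0]'; python3 - <<'E'
from h import *
st=manip.state();print(tool(st));f=manip.grab_frame('wrist');cv2.imwrite('pics/w1.png',f['img']);print(knob(f,st),knob(manip.grab_frame('scene')))
E
```

```text
time: 2.52
tool_pos: [0.4598, 0.0962, 0.2512]
tool_rot: [-0.0, 0.598, 0.802, 0.0]
contact_force: [-0.4, -0.5, -0.9]
gripper_width: -0.0
grasp_force: 0.0
(array([-62.6,   1.9, 251.2]), 'yaw err tool y to shaker x deg', np.float64(0.03), array([ 0.001, -0.   ]))
(np.int64(1027), array([-11.2,   3.6, 183.3]), array([-22., -13., 151.]), array([  3.,  13., 187.])) (np.int64(143), array([ -7.5, -10.7, 171.2]), array([-20., -17., 142.]), array([  3.,   4., 187.]))
```

View pics/w1.png

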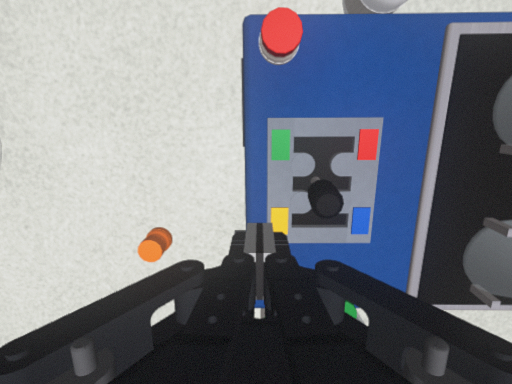

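Wrist view: knob at (325,198), green tag at (281,145), fingertips at (260,235), nothing beneath them. I'll descend and push gently +x to neutral.

```bash
python3 -m jog '[0,0,0.5,0,0,0, 0,0,0.9,0,0,0, 0,0,0.9,0,0,0, 0,0.1,0.9,0,0,0, 0,0.15,0.9,0,0,0,0,0.2,0.9,0,0,0,0,0.2,0.9,0,0,0]'; python3 - <<'E'
from h import *
st=manip.state();print(tool(st));f=manip.grab_frame('wrist');print(knob(f,st),knob(manip.grab_frame('scene')))
cv2.imwrite('pics/w2.png',f['img'])
E
```

```text
time: 3.5
tool_pos: [0.4791, 0.1014, 0.1621]
tool_rot: [0.0, 0.597, 0.802, 0.0]
contact_force: [-0.0, -0.1, -0.8]
gripper_width: 0.003
grasp_force: 0.0
(array([-42.6,   1.4, 162.1]), 'yaw err tool y to shaker x deg', np.float64(0.07), array([-0.   ,  0.001]))
(np.int64(3102), array([-15.6,   8.4, 181.8]), array([-56.,  -9., 150.]), array([  3.,  13., 200.])) (np.int64(224), array([-13.7,  -8.7, 177.3]), array([-56., -17., 142.]), array([  3.,   5., 200.]))
```

View pics/w2.png

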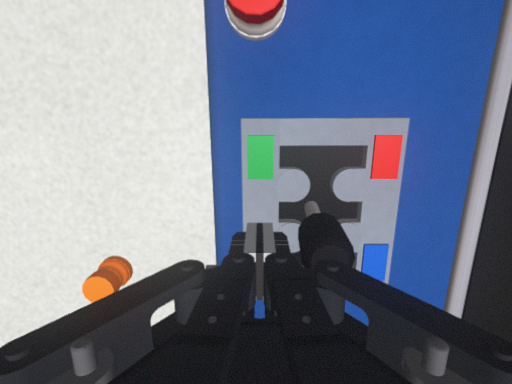

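```bash
python3 -m jog '[0,0.03,0,0,0,0, 0,0.06,0,0,0,0, 0,0.08,0,0,0,0, 0,0.1,0,0,0,0, 0,0.1,0,0,0,0]'; python3 - <<'E'
from h import *
st=manip.state();print(tool(st));f=manip.grab_frame('wrist');print(knob(f,st),knob(manip.grab_frame('scene')),knob(manip.grab_frame('top')))
E
```

```text
time: 4.22
tool_pos: [0.4879, 0.1042, 0.1613]
tool_rot: [-0.0, 0.597, 0.802, -0.0]
contact_force: [-0.8, 0.2, 0.9]
gripper_width: 0.005
grasp_force: 0.6
(array([-33.4,   1.6, 161.3]), 'yaw err tool y to shaker x deg', np.float64(0.07), array([ 0., -0.]))
(np.int64(3033), array([-13. ,   8.5, 182.3]), array([-47.,  -9., 151.]), array([  6.,  13., 200.])) (np.int64(235), array([-12.2,  -8.7, 176.9]), array([-46., -16., 142.]), array([  5.,   7., 200.])) None
```

```bash
python3 -m jog '[0,0.03,0,0,0,0, 0,0.05,0,0,0,0, 0,0.065,0,0,0,0, 0,0.065,0,0,0,0]'; python3 - <<'E'
from h import *
st=manip.state();print(tool(st));f=manip.grab_frame('wrist');print(knob(f,st),knob(manip.grab_frame('scene')))
E
```

```text
time: 4.88
tool_pos: [0.4943, 0.1061, 0.1613]
tool_rot: [0.0, 0.597, 0.802, 0.0]
contact_force: [-1.1, -0.3, 0.8]
gripper_width: -0.0
grasp_force: 0.6
(array([-26.7,   1.6, 161.3]), 'yaw err tool y to shaker x deg', np.float64(0.07), array([-0.,  0.]))
(np.int64(3019), array([ -6.8,   8.6, 182.6]), array([-40., -10., 151.]), array([ 12.,  13., 200.])) (np.int64(228), array([ -6.2,  -9.5, 177.8]), array([-41., -17., 144.]), array([ 11.,   9., 200.]))
```

Knob is at neutral. Back off, go round to its −y side.

```bash
python3 -m jog '[0,-0.2,0,0,0,0, -0.5,-0.2,0,0,0,0, -0.5,-0.2,0,0,0,0, -0.5,0.1,0,0,0,0, -0.5,0.26,0,0,0,0, -0.5,0.26,0,0,0,0, -0.5,0.26,0,0,0,0]'; python3 - <<'E'
from h import *
st=manip.state();print(tool(st));f=manip.grab_frame('wrist');cv2.imwrite('pics/w3.png',f['img']);print(knob(f,st),knob(manip.grab_frame('scene')),knob(manip.grab_frame('top')))
E
```

```text
time: 5.85
tool_pos: [0.5328, 0.0659, 0.161]
tool_rot: [-0.0, 0.597, 0.802, -0.0]
contact_force: [-0.1, 0.4, -0.6]
gripper_width: -0.004
grasp_force: 0.0
(array([ -1.3, -47.9, 161. ]), 'yaw err tool y to shaker x deg', np.float64(0.09), array([ 0.   , -0.001]))
(np.int64(3650), array([ -0.9,  -2.5, 184.9]), array([-15., -59., 151.]), array([ 12.,  13., 200.])) (np.int64(121), array([  4.9, -55.6, 180. ]), array([-15., -62., 143.]), array([ 11.,  -2., 200.])) None
```

View pics/w3.png

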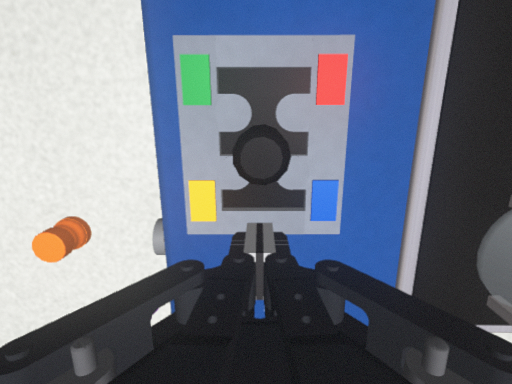

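Wrist view: knob top at (261,155), in line with the cross slot and the fingertips (260,235). Push +y.

```bash
python3 -m jog '[0.1,0,0,0,0,0, 0.2,0,0,0,0,0, 0.26,0,0,0,0,0, 0.32,0,0,0,0,0, 0.38,0,0,0,0,0, 0.44,0,0,0,0,0, 0.5,0,0,0,0,0, 0.5,0,0,0,0,0]'; python3 - <<'E'
from h import *
st=manip.state();print(tool(st));f=manip.grab_frame('wrist');print(knob(f,st))
E
```

```text
time: 7.0
tool_pos: [0.5189, 0.1141, 0.1613]
tool_rot: [-0.0, 0.597, 0.802, 0.0]
contact_force: [-0.3, -1.2, 1.1]
gripper_width: 0.002
grasp_force: 0.4
(array([ -0.9,   2.2, 161.3]), 'yaw err tool y to shaker x deg', np.float64(0.1), array([0.001, 0.   ]))
(np.int64(3644), array([ -0.5,  25.8, 184.6]), array([-14.,  -9., 150.]), array([ 12.,  39., 200.]))
```

```bash
python3 -m jog '[0.04,0,0,0,0,0, 0.08,0,0,0,0,0, 0.11,0,0,0,0,0, 0.135,0,0,0,0,0, 0.135,0,0,0,0,0]'; python3 - <<'E'
from h import *
st=manip.state();print(tool(st));f=manip.grab_frame('wrist');print(knob(f,st));cv2.imwrite('pics/w4.png',f['img'])
E
```

```text
time: 7.68
tool_pos: [0.5151, 0.1267, 0.1613]
tool_rot: [-0.0, 0.597, 0.802, 0.0]
contact_force: [-0.3, -1.3, -0.4]
gripper_width: -0.001
grasp_force: 0.7
(array([ -0.9,  15.4, 161.3]), 'yaw err tool y to shaker x deg', np.float64(0.08), array([ 0., -0.]))
(np.int64(3666), array([ -0.6,  38.7, 184.6]), array([-14.,   4., 151.]), array([ 13.,  52., 200.]))
```

View pics/w4.png

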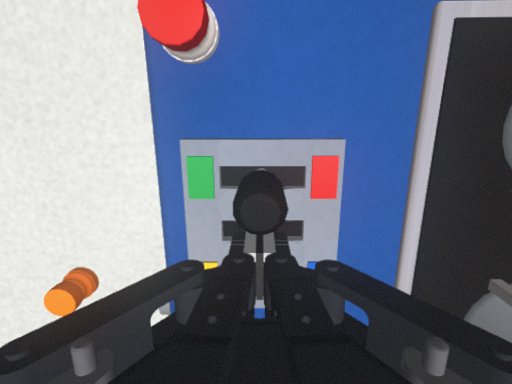

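Wrist view: knob (262,205) on the green/red column at y≈39 mm. Go round to its +x side.

```bash
python3 -m jog '[-0.2,0,0,0,0,0, -0.2,0.25,0,0,0,0, -0.2,0.47,0.05,0,0,0, -0.2,0.47,0.05,0,0,0, 0.1,0.47,0.05,0,0,0, 0.24,0.47,0.05,0,0,0, 0.24,0.47,0.05,0,0,0, 0.24,0.42,0.05,0,0,0]'; python3 - <<'E'
from h import *
st=manip.state();print(tool(st));f=manip.grab_frame('wrist');print(knob(f,st),knob(manip.grab_frame('scene')))
E
```

```text
time: 8.72
tool_pos: [0.5486, 0.1609, 0.1565]
tool_rot: [0.0, 0.597, 0.802, -0.0]
contact_force: [-0.5, 0.9, -0.1]
gripper_width: -0.002
grasp_force: 0.0
(array([ 40.9,  38.6, 156.5]), 'yaw err tool y to shaker x deg', np.float64(0.07), array([-0.,  0.]))
(np.int64(3765), array([  7.3,  45.9, 182. ]), array([-13.,  28., 151.]), array([ 62.,  52., 200.])) (np.int64(246), array([  9.1,  28.9, 175.8]), array([-12.,  23., 144.]), array([ 55.,  47., 200.]))
```

```bash
python3 -m jog '[0,-0.1,0,0,0,0, 0,-0.16,0,0,0,0, 0,-0.22,0,0,0,0, 0,-0.28,0,0,0,0, 0,-0.34,0,0,0,0, 0,-0.4,0,0,0,0, 0,-0.45,0,0,0,0, 0,-0.45,0,0,0,0]'; python3 - <<'E'
from h import *
st=manip.state();print(tool(st));f=manip.grab_frame('wrist');print(knob(f,st),knob(manip.grab_frame('scene')))
E
```

```text
time: 9.82
tool_pos: [0.505, 0.1485, 0.1562]
tool_rot: [-0.0, 0.597, 0.802, -0.0]
contact_force: [0.3, -0.1, -0.7]
gripper_width: -0.0
grasp_force: 0.1
(array([ -4.4,  39.2, 156.2]), 'yaw err tool y to shaker x deg', np.float64(0.07), array([ 0.   , -0.001]))
(np.int64(3460), array([-22.8,  46.4, 179.3]), array([-45.,  28., 148.]), array([ 15.,  53., 200.])) (np.int64(231), array([-21. ,  29.3, 173.4]), array([-41.,  22., 142.]), array([ 14.,  44., 200.]))
```

```bash
python3 -m jog '[0,-0.04,0,0,0,0, 0,-0.07,0,0,0,0, 0,-0.09,0,0,0,0, 0,-0.1,0,0,0,0, 0,-0.1,0,0,0,0]'; python3 -m jog '[0,-0.015,0,0,0,0, 0,-0.03,0,0,0,0,0,-0.03,0,0,0,0]'; python3 - <<'E'
from h import *
st=manip.state();print(tool(st), st['contact_force']);f=manip.grab_frame('wrist');print(knob(f,st),knob(manip.grab_frame('scene')))
E
```

```text
time: 10.55
tool_pos: [0.4958, 0.1457, 0.1564]
tool_rot: [-0.0, 0.597, 0.802, 0.0]
contact_force: [1.6, 0.1, 1.0]
gripper_width: -0.001
grasp_force: 0.4
time: 10.92
tool_pos: [0.4936, 0.145, 0.1566]
tool_rot: [0.001, 0.597, 0.802, 0.001]
contact_force: [4.5, 1.7, -1.6]
gripper_width: -0.002
grasp_force: 2.1
(array([-16.3,  39.1, 156.6]), 'yaw err tool y to shaker x deg', np.float64(0.06), array([-0.   ,  0.002])) [ 4.45006834  1.69638857 -1.62144808]
(np.int64(3457), array([-33.7,  46.1, 177. ]), array([-55.,  29., 146.]), array([  5.,  53., 200.])) (np.int64(222), array([-30.4,  28.9, 172.7]), array([-54.,  22., 142.]), array([ -3.,  49., 200.]))
```

Force rose at about −43 mm, so the lever is at the slot end. Back off, rise and check.

```bash
python3 -m jog '[0,0.3,0,0,0,0, 0,0.3,0,0,0,0, 0,0.3,-0.5,0,0,0, 0,0.3,-0.9,0,0,0, 0,0.3,-0.9,0,0,0]';  python3 -m jog '[-0.4,0.3,0,0,0,0, -0.4,0.3,0,0,0,0, -0.4,0.3,0,0,0,0]'; python3 - <<'E'
from h import *
st=manip.state();print(tool(st));f=manip.grab_frame('wrist');print(knob(f,st),knob(manip.grab_frame('scene')))
s=manip.grab_frame('scene')['img'];cv2.imwrite('pics/end.png',np.hstack([cv2.resize(f['img'],(400,300)),cv2.resize(s[90:330,120:440],(400,300))]))
E
```

```text
time: 11.65
tool_pos: [0.5228, 0.1535, 0.2509]
tool_rot: [0.002, 0.597, 0.802, 0.002]
contact_force: [0.2, -0.5, -0.4]
gripper_width: -0.001
grasp_force: 0.0
time: 12.02
tool_pos: [0.5607, 0.1236, 0.2448]
tool_rot: [-0.001, 0.598, 0.802, -0.001]
contact_force: [-0.3, -0.0, -0.1]
gripper_width: -0.002
grasp_force: 0.0
(array([ 41.9,  -0.5, 244.8]), 'yaw err tool y to shaker x deg', np.float64(0.05), array([ 0.001, -0.003]))
(np.int64(1356), array([-35.3,  40.1, 175.9]), array([-53.,  27., 149.]), array([-23.,  51., 183.])) (np.int64(132), array([-38. ,  28.3, 164.8]), array([-54.,  23., 144.]), array([-26.,  44., 182.]))
```

View pics/end.png

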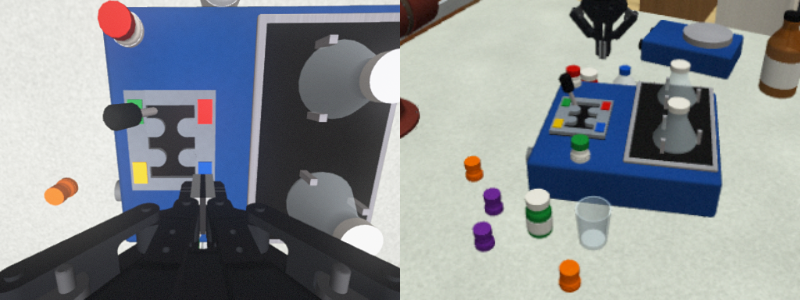

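The knob is over the green tag area, but the depth extents leave its exact seating unclear. I'll swing clear and measure from the top camera.

```bash
for i in 1 2; do python3 -m jog '[-1,0,-0.1,0,0,0, -1,0,-0.1,0,0,0, -1,0,-0.1,0,0,0]'>/dev/null; done; python3 - <<'E'
from h import *
st=manip.state();print(tool(st));f=manip.grab_frame('top');print(knob(f))
X=loc(cloud(f));i=f['img']
m=(abs(X[...,0]+45)<32)&(abs(X[...,1]-40)<22)&(X[...,2]>160)&(f['z_map']>0);v,u=np.nonzero(m)
print(m.sum(),X[m].min(0),X[m].max(0),np.median(X[m],0),u.mean(),v.mean())
cv2.imwrite('pics/end2.png',cv2.resize(i[165:250,165:290],(750,510),interpolation=2))
E
```

```text
(array([  43.2, -201.6,  266.3]), 'yaw err tool y to shaker x deg', np.float64(-0.04), array([ 0., -0.]))
(np.int64(120), array([-40.6,  38.4, 176.4]), array([-56.,  28., 150.]), array([-25.,  51., 184.]))
116 [-56.65010934  26.56994223 161.19051053] [-29.4687715   50.89756467 184.12551618] [-42.97695918  38.31081371 176.55553511] 212.0 224.5948275862069
```

View pics/end2.png

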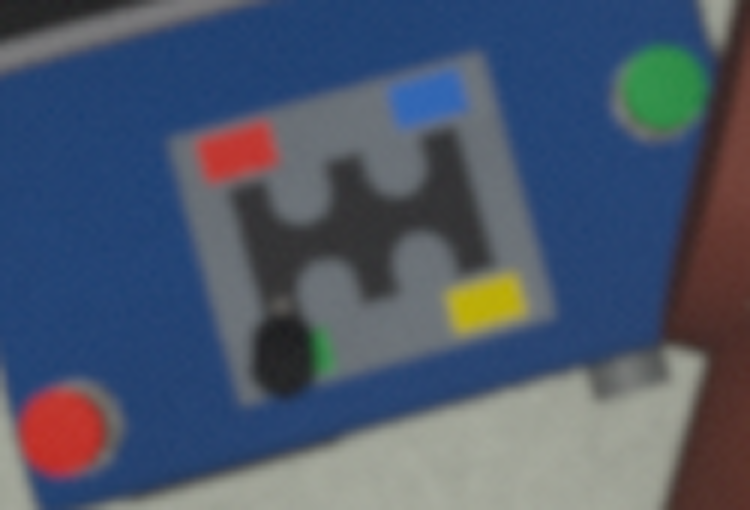

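The knob silhouette at top px (212,224.5) puts its centre near (−41…−43, 38) mm. That is about 3 mm from the green tag, the firm stop was felt, and the arm is clear.

```bash
python3 -c "
from plant import manip
print(manip.job_done())"
```

```text
the job is handed in; nothing more can be done
None
```

The lever is in the green slot with its knob about 3 mm from the green tag (limit 10 mm); in the last images nothing else appeared to have moved and the arm was clear, and the job is handed in, but no verdict was returned.

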